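# Pack the laser-marked parts into the transit case

### The job

Three of the parts on the mat carry a square laser-marked code: pack them in the case, each upright with its code up, standing on the floor of the foam pocket cut to its shape (steel flange in the round one, brass hexagon in the hexagonal one, blue housing in the rectangular one). Leave the two unmarked parts standing where they are. When all three are seated, close the lid fully.

Things in the scene. Friction and masses are not known exactly. Their poses are not given: they have to be found in the camera images.
- flange_marked: Round bright steel flange, 56 mm diameter, 42 mm high, about 0.3 kg, WITH a black square laser code (28 mm of small black cells) on its top. Goes in the case. Origin: centre of its underside, z up; it stands on the dark mat, 2 mm above the bench.
- hex_marked: Hexagonal brass fitting, 36 mm across flats (42 mm across corners), 42 mm high, about 0.25 kg, WITH a black square laser code (23 mm) on its top. Goes in the case. Origin: centre of its underside, z up; it stands on the dark mat, 2 mm above the bench. One pair of flats faces its +y and -y, the others are 60 degrees from those.
- housing_marked: Blue anodised rectangular sensor housing, 58 mm (its x) by 34 mm (its y), 42 mm high, about 0.15 kg, with a white square laser code (24 mm) on its top. Goes in the case. Origin: centre of its underside, z up; it stands on the dark mat, 2 mm above the bench.
- flange_blank: Look-alike of the steel flange, same size, but its top is plain, WITHOUT a code: not yet marked, stays on the mat. Origin: centre of its underside, z up; it stands on the dark mat, 2 mm above the bench.
- hex_blank: Look-alike of the brass hexagon, same size, but its top is plain, WITHOUT a code: not yet marked, stays on the mat. Origin: centre of its underside, z up; it stands on the dark mat, 2 mm above the bench.
- nest_round: Dark foam tile fixed in the case, with a ROUND pocket of 72 mm: for the marked steel flange. Pocket 14 mm deep, flat yellow floor. Origin: centre of that floor, 31 mm above the bench; z up, x along the row of pockets (pitch 88 mm), -y towards the hinge, 60 mm off. The foam's top is flush with the case's rim, 14 mm above the origin.
- nest_hex: Dark foam tile fixed in the case, with a HEXAGONAL pocket, 53 mm across flats: for the marked brass hexagon, at any turn. Pocket 14 mm deep, flat yellow floor. Origin: centre of that floor, 31 mm above the bench; z up, x along the row of pockets (pitch 88 mm), -y towards the hinge, 60 mm off. The foam's top is flush with the case's rim, 14 mm above the origin.
- nest_slot: Dark foam tile fixed in the case, with a RECTANGULAR pocket, 74 (its x) by 50 mm (its y): for the blue housing. Pocket 14 mm deep, flat yellow floor. Origin: centre of that floor, 31 mm above the bench; z up, x along the row of pockets (pitch 88 mm), -y towards the hinge, 60 mm off. The foam's top is flush with the case's rim, 14 mm above the origin.
- lid (a joint): Lid angle, rad: 0 shut, about 1.8 at the start: open, leaning back from the pockets. Dark grey case fixed to the bench, 274 x 120 mm, rim 45 mm high; hinge along its long right-hand (-y) rim, at rim height. Lid: shell 120 mm from hinge to free edge, 41 mm deep (36 inside). Stiff hinge: the lid stays where it is left, shuts with about 4 N at its free edge, no catch.
- lid_edge (a point): Point on the lid's outer face, mid-length, 20 mm short of the free edge: where to push it shut, from behind. Its axes turn with the lid: x along the hinge, y from hinge to free edge, z straight out of the outer face (up when shut). The hinge axis passes 100 mm from it along its -y and 41 mm along its -z.

How it is judged:
On the way, in this order (a step that is already met when the one before it is completed fails the run):
1. the three marked parts are seated in their own pockets, with the lid still open (horizontal distance between flange_marked and nest_round below 0.014 m and z of flange_marked in the frame of nest_round between -0.005 and 0.005 m and angle between each of flange_marked, hex_marked, housing_marked's own z axis and vertical below 0.12 rad and horizontal distance between hex_marked and nest_hex below 0.014 m and z of hex_marked in the frame of nest_hex between -0.005 and 0.005 m and horizontal distance between housing_marked and nest_slot below 0.014 m and z of housing_marked in the frame of nest_slot between -0.005 and 0.005 m and value of joint lid above 1 rad), for 0.2 s.
2. the lid is closed (value of joint lid below 0.04 rad), for 0.2 s.
At the end, for the whole second after the job is handed in: Each marked part stands at rest on the floor of its own pocket (within 14 mm of the pocket's centre, which any seated part is, within 5 mm of the floor in height, upright within 0.12 rad), both unmarked parts stand upright within 20 mm of where they were, and the lid is shut (below 0.04 rad) (horizontal distance between flange_marked and nest_round below 0.014 m and z of flange_marked in the frame of nest_round between -0.005 and 0.005 m and angle between each of flange_marked, hex_marked, housing_marked, flange_blank, hex_blank's own z axis and vertical below 0.12 rad and horizontal distance between hex_marked and nest_hex below 0.014 m and z of hex_marked in the frame of nest_hex between -0.005 and 0.005 m and horizontal distance between housing_marked and nest_slot below 0.014 m and z of housing_marked in the frame of nest_slot between -0.005 and 0.005 m and linear speed of each of flange_marked, hex_marked, housing_marked below 0.02 m/s and distance of each of flange_blank, hex_blank from where it was at the start of the episode below 0.02 m and value of joint lid below 0.04 rad); the robot touches nothing.
It fails at once if an unmarked part is moved from its place (by more than 30 mm) (distance of any of flange_blank, hex_blank from where it was at the start of the episode above 0.03 m).
It also fails if it takes over 104 s, if anything falls off the work surface, if the arm or the gripper's body presses on something with over 40 N, if the wrist force passes 120 N, or if a joint passes its speed limit or range.

### The arm

A 6-joint arm with a two-finger parallel gripper is mounted at the origin on the work surface. World frame = base frame: x ahead of the robot, y to its left, z up, the work surface at z = 0. Lengths are in m, angles in rad, forces in N, time in s.
With the tool pointing down it reaches from about 0.2 to 0.875 m from the base axis. Payload 3.4 kg.
Tool frame: the origin (TCP) lies between the finger pads; the fingertips stand 25 mm ahead of it and the grasp point (between the pads) lies 6 mm ahead of it (r.nose_length is the z of the fingertips in the tool frame, in m); z points along the fingers, x is the direction in which the jaws open and shut, and the axes are right-handed (so a half turn about z gives the same grasp; the last joint's range is limited). The gripper opens to 94 mm and grips with 3 to 60 N. Pads are 16 mm wide; open, the fingers measure 119 mm over their backs; the gripper's body (75 mm by 177 mm) begins 78 mm behind the grasp point.
Start: joints at [1.166, 0.276, 1.505, -0, 1.361, -0.121], TCP at [0.161, 0.552, 0.23] pointing down, gripper open.
Joint ranges: [-2.89, 2.89], [-0.75, 2.08], [0.22, 2.7], [-1.18, 4.32], [0.11, 2.71], [-2.7, 2.7]. Speed limits (rad/s): [2.57, 2.57, 3.14, 3.14, 3.14, 3.14].

### API

Orientations are given as a unit quaternion [w, x, y, z].
In Python, from plant import r, gripper_to, inverse_kinematics, vision, models, telemetry gives the robot as it stands. Calls block until the motion is done:
- r.move_to(position, orientation): joint-space move of the TCP to a pose.
- r.move_l(position, rot=None, vel=0.15, guard=None): straight line of the TCP; rot=None keeps the orientation; vel is the mean speed in m/s. With guard (N) it stops when the force on the tool has changed by that much, and returns True; else False.
- r.movej(angles): joint-space move.
- gripper_to(opening, f_grip=None): finger opening in m; f_grip is the grip in N (None keeps the last); returns when the fingers have stopped.
- r.hold(seconds).
- inverse_kinematics(position, orientation): joint angles nearest the present ones, or None.
- vision.snapshot(name): name is "scene" or "top" or "wrist"; returns the picture (400x640x3 uint8, red, green, blue); there is no depth.
- vision.get_calibration(name): a dict with "fx", "fy", "cx", "cy" (pixels), "position" and "orientation" of the camera in the world. Camera axes: x right, y down, z forward; pixel columns grow to the right and rows downward; lengths in m; the calibration is good to about 2 mm. A picture is of the moment at which its call begins: read the wrist's pose just before it. get_calibration takes no time and is no camera call; for the wrist camera it gives the pose at the moment of the call.
A pose or a line that the arm cannot do raises r.PlanningError and nothing moves.
- r.sign_off(): hands the job in, once; it reports no verdict.
Trained networks look in the newest picture that a camera, given by its name, has taken for a name from the list of things; names that differ only in an ending like _2 or _b are one class to them, and where a whole thing is asked for, a point or a joint stands for the part that bears it (a point fixed in the world has none). Each returns a list of dicts, best first, with "score" (0 to 1); they miss things now and then, are a little off and sometimes report something else, mostly with a low value. They report only what shows in the picture. A call takes as long as a camera call.
- models.boxes_of(thing, camera): "at" ([x, y, z] in m, in world coordinates, good to about 4 mm: the middle of the surface that is visible of it).
- models.regions_of(thing, camera): "pixels" (400x640 bool, what is visible of it).
- models.mark_of(thing, camera): "at" ([x, y, z] in m, in world coordinates, good to about 4 mm: a listed point, or the origin of a listed thing).
Readings, each from a call of its own:
- telemetry.current_t(): time.
- telemetry.current_joints(): joint angles.
- telemetry.current_dq(): joint speeds.
- telemetry.current_joint_efforts(): joint torques, N m.
- telemetry.current_ee_pos(): TCP position.
- telemetry.current_tool_rot(): TCP orientation.
- telemetry.current_wrist_force(): force on the tool from outside, world axes, zero at the start.
- telemetry.current_torque(): the same for the moment, N m.
- telemetry.current_opening(): finger opening in m.
Only numpy, scipy, OpenCV 4.12 (cv2) and the standard library are available. Lean on these libraries where they do the work, as an engineer would, in place of code of your own. Each camera call takes 0.05 s, during which the arm holds its last target. There are 200 camera calls.

## Working session

There is one attempt and no reset: what is moved stays moved. The work goes in short steps, each a Python script; the robot and the scene stay as the last script left them, time stands still between calls to the robot, and variables do not carry over. Pictures are saved under pics/ and viewed, about 12 in all and at most 16, crops included, and the job is handed in when it is done.

```bash
ls; mkdir -p pics
python3 - <<'E'
from plant import r, vision, models, telemetry
import cv2, numpy as np
for c in ["top","scene"]:
    im=vision.snapshot(c); cv2.imwrite(f"pics/{c}0.png",im[:,:,::-1])
    k=vision.get_calibration(c); print(c,{a:np.round(b,3) for a,b in k.items()})
for n in ["flange_marked","hex_marked","housing_marked","flange_blank","hex_blank","nest_round","nest_hex","nest_slot","lid_edge"]:
    for c in ["top","scene"]:
        print(n,c,[(np.round(d["at"],3).tolist(),round(d["score"],2)) for d in models.mark_of(n,c)][:4])
print(telemetry.current_t(), r.nose_length)
E
```

```text
pics
top {'fx': np.float64(386.055), 'fy': np.float64(386.055), 'cx': np.float64(322.716), 'cy': np.float64(200.778), 'position': array([ 0.376, -0.007,  0.978]), 'orientation': array([-0.057,  0.709, -0.701,  0.058])}
scene {'fx': np.float64(387.681), 'fy': np.float64(387.681), 'cx': np.float64(326.055), 'cy': np.float64(195.575), 'position': array([1.231, 0.342, 0.621]), 'orientation': array([-0.256,  0.483,  0.737, -0.397])}
flange_marked top [([0.466, 0.035, -0.0], 0.98)]
flange_marked scene [([0.469, 0.036, 0.006], 0.9), ([0.554, -0.212, 0.036], 0.74)]
hex_marked top [([0.455, 0.158, 0.0], 0.55)]
hex_marked scene [([0.448, 0.162, -0.0], 0.73)]
housing_marked top [([0.584, 0.219, 0.002], 0.69)]
housing_marked scene [([0.587, 0.216, 0.001], 0.7)]
flange_blank top [([0.455, 0.308, 0.003], 0.94), ([0.547, -0.322, 0.136], 0.39)]
flange_blank scene [([0.454, 0.31, 0.003], 0.79)]
hex_blank top [([0.587, 0.043, 0.001], 0.54)]
hex_blank scene [([0.584, 0.044, 0.001], 0.83)]
nest_round top [([0.644, -0.218, 0.033], 0.92)]
nest_round scene [([0.64, -0.215, 0.029], 0.77), ([0.47, 0.035, 0.006], 0.65), ([0.457, 0.31, 0.006], 0.26)]
nest_hex top [([0.468, -0.2, 0.032], 0.63)]
nest_hex scene [([0.468, -0.206, 0.034], 0.72)]
nest_slot top [([0.544, -0.329, 0.137], 0.71), ([0.555, -0.208, 0.029], 0.66)]
nest_slot scene [([0.554, -0.212, 0.034], 0.83)]
lid_edge top [([0.546, -0.327, 0.135], 0.78)]
lid_edge scene [([0.543, -0.329, 0.136], 0.76)]
1.0 0.025
```

View pics/top0.png

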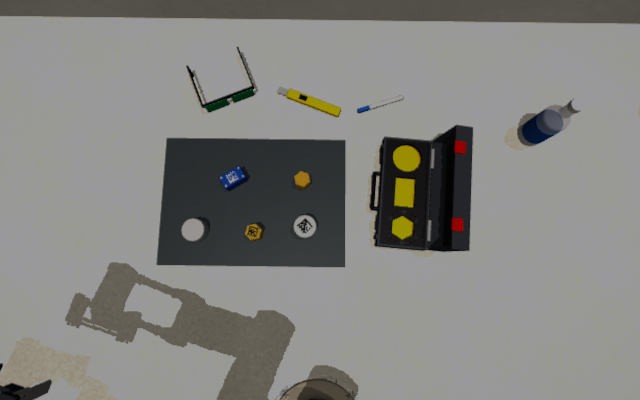

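View pics/scene0.png

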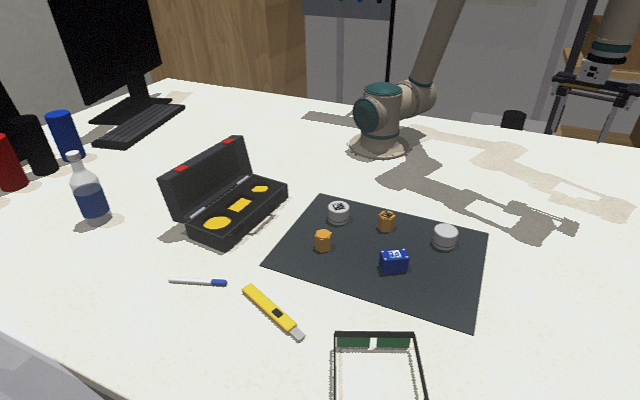

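The networks agree with the pictures. In the top view the marked flange is at (304,226), the marked hex at (253,231) and the housing at (232,178). The blanks are at (192,230) and (302,179). The pockets, from the far end, are round, slot, hex. Next I'll take closer wrist views for orientations.

```bash
cat > h.py <<'E'
from plant import r, gripper_to, inverse_kinematics, vision, models, telemetry
import cv2, numpy as np
from scipy.spatial.transform import Rotation as R
def down(yaw):  # tool x along yaw, z down
    q=(R.from_euler('z',yaw)*R.from_euler('x',np.pi)).as_quat(); return [q[3],q[0],q[1],q[2]]
def snap(c,name=None):
    k=vision.get_calibration(c); im=vision.snapshot(c)
    if name: cv2.imwrite(f"pics/{name}.png",im[:,:,::-1])
    return k,im
def back(k,uv,z):
    uv=np.atleast_2d(uv).astype(float); q=k["orientation"]
    d=np.c_[(uv[:,0]-k["cx"])/k["fx"],(uv[:,1]-k["cy"])/k["fy"],np.ones(len(uv))]
    d=R.from_quat([q[1],q[2],q[3],q[0]]).apply(d); p=np.array(k["position"])
    return p+d*((z-p[2])/d[:,2])[:,None]
E
python3 - <<'E'
from h import *
r.move_to([0.50,0.13,0.40],down(0))
k,im=snap("wrist","w1")
print({a:np.round(b,3) for a,b in k.items()}, telemetry.current_joints())
for n in ["flange_marked","hex_marked","housing_marked","flange_blank","hex_blank"]:
    print(n,[(np.round(d["at"],3).tolist(),round(d["score"],2)) for d in models.mark_of(n,"wrist")][:3])
r.move_to([0.555,-0.12,0.40],down(0))
k,im=snap("wrist","w2")
for n in ["nest_round","nest_hex","nest_slot","lid_edge"]:
    print(n,[(np.round(d["at"],3).tolist(),round(d["score"],2)) for d in models.mark_of(n,"wrist")][:3])
print(telemetry.current_t())
E
```

```text
{'fx': np.float64(284.707), 'fy': np.float64(284.707), 'cx': np.float64(322.904), 'cy': np.float64(198.462), 'position': array([0.499, 0.207, 0.554]), 'orientation': array([ 0.132,  0.991,  0.001, -0.   ])} [1.21017573e-01 1.38130800e-01 1.27961646e+00 3.22044367e-04
 1.72451762e+00 1.19627027e-01]
flange_marked [([0.467, 0.038, 0.0], 0.85), ([0.448, 0.161, 0.003], 0.7)]
hex_marked []
housing_marked [([0.584, 0.22, -0.0], 0.63)]
flange_blank [([0.458, 0.303, 0.005], 0.96)]
hex_blank [([0.584, 0.043, 0.004], 0.88)]
nest_round [([0.644, -0.219, 0.029], 0.77)]
nest_hex [([0.47, -0.206, 0.034], 0.86)]
nest_slot [([0.555, -0.212, 0.032], 0.79)]
lid_edge [([0.545, -0.326, 0.137], 0.62)]
4.5917
```

View pics/w1.png

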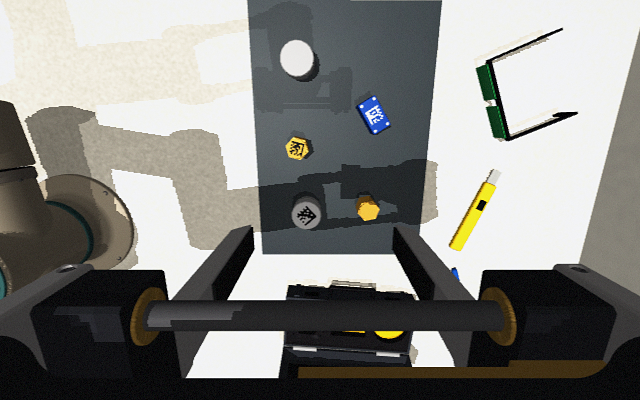

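View pics/w2.png

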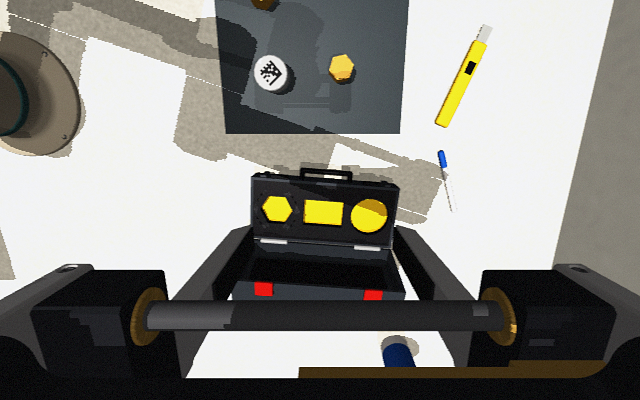

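Wrist view w1 confirms the codes on the flange (306,213), hex (299,147) and housing (373,114). w2 shows the row of pockets at (277,209), (323,212) and (369,216), yaw about -0.075 rad. I'll look at each marked part from directly overhead.

Run:
```python
from h import *
P={"flange_marked":(0.467,0.036),"hex_marked":(0.450,0.160),"housing_marked":(0.585,0.219)}
tiles=[]
for n,(x,y) in P.items():
    r.move_to([x,y-0.075,0.22],down(0))
    k,im=snap("wrist")
    rg=models.regions_of(n,"wrist"); m=models.mark_of(n,"wrist")
    print(n,[(np.round(d["at"],3).tolist(),round(d["score"],2)) for d in m][:2])
    c=im.copy()
    if rg:
        mask=rg[0]["pixels"].astype(np.uint8)
        cs=max(cv2.findContours(mask,0,1)[0],key=cv2.contourArea)[:,0]
        w=back(k,cs,0.044)[:,:2].astype(np.float32)
        rr=cv2.minAreaRect(w*1000); print(round(rg[0]["score"],2),mask.sum(),rr, w.mean(0))
        cv2.drawContours(c,[cs[:,None]],-1,(255,0,255),1)
        hull=cv2.approxPolyDP((w*1000)[:,None],5,True)[:,0]; print(hull.round(0).tolist())
    tiles.append(cv2.resize(c[20:200,220:420],None,fx=1.3*1,fy=1.3))
    np.savez(f"{n}.npz",im=im,**k)
cv2.imwrite("pics/tiles.png",np.hstack(tiles)[:,:,::-1])
print(telemetry.current_t())
```

```text
flange_marked [([0.468, 0.037, -0.0], 0.89)]
0.58 1935 ((466.0731201171875, 35.33857727050781), (54.302642822265625, 53.23105239868164), 0.02124227210879326) [0.46582228 0.03506902]
[[457.0, 61.0], [444.0, 51.0], [439.0, 29.0], [449.0, 13.0], [473.0, 9.0], [490.0, 21.0], [492.0, 43.0], [480.0, 58.0]]
hex_marked [([0.45, 0.161, 0.004], 0.79)]
0.9 899 ((450.4685974121094, 159.4618377685547), (38.223365783691406, 35.6743049621582), 46.873619079589844) [0.45062444 0.15982477]
[[446.0, 179.0], [432.0, 161.0], [438.0, 145.0], [456.0, 141.0], [470.0, 159.0], [462.0, 175.0]]
housing_marked [([0.588, 0.216, 0.003], 0.78)]
0.82 1620 ((585.9904174804688, 217.2390899658203), (34.92700958251953, 58.119258880615234), 31.239587783813477) [0.58582926 0.21773998]
[[585.0, 249.0], [558.0, 230.0], [589.0, 187.0], [613.0, 205.0]]
7.1167
```

View pics/tiles.png

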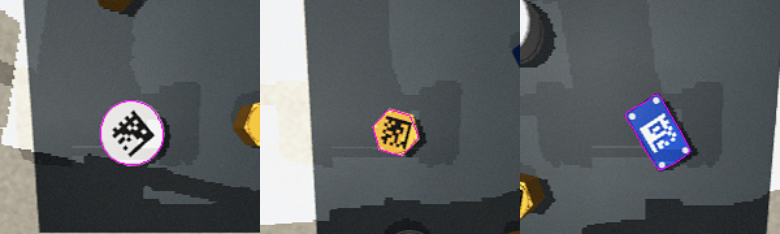

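The masks fit well in the overhead tiles: flange centre at (466,35) mm, hex at (450,160) with flats at about 19.5°, housing at (586,217) with its long axis at -58.8°. I'll pick and place, starting with the flange.

```bash
cat >> h.py <<'E'
J={"flange_marked":((0.4665,0.0355),0.0,(0.643,-0.217),0.056),
   "hex_marked":((0.4505,0.160),np.radians(19.5),(0.469,-0.204),0.036),
   "housing_marked":((0.586,0.2175),np.radians(-58.8),(0.555,-0.211),0.058)}
CY=-0.075
def pick(n):
    (x,y),a,_,w=J[n]
    gripper_to(0.094)
    r.move_to([x,y,0.16],down(a))
    print("down hit",r.move_l([x,y,0.044],vel=0.12,guard=15))
    gripper_to(w-0.02,f_grip=30); print(n,"opening",telemetry.current_opening())
    r.move_l([x,y,0.2],vel=0.2); print("opening up",telemetry.current_opening(),telemetry.current_wrist_force())
def place(n):
    _,_,(x,y),w=J[n]
    r.move_to([x,y,0.2],down(CY)); r.move_l([x,y,0.095],vel=0.2)
    print("touch",r.move_l([x,y,0.071],vel=0.04,guard=8),telemetry.current_ee_pos(),telemetry.current_opening())
def release(n):
    _,_,(x,y),w=J[n]
    gripper_to(w+0.016); r.move_l([x,y,0.2],vel=0.2); print(telemetry.current_t())
E
python3 - <<'E'
from h import *
n="flange_marked"; pick(n); place(n)
snap("scene","s1"); release(n); snap("wrist","w3")
E
python3 -c "
import cv2;a=cv2.imread('pics/s1.png')[100:300,120:420];b=cv2.imread('pics/w3.png')[50:400,120:520]
import numpy as np;cv2.imwrite('pics/c1.png',np.hstack([cv2.resize(a,(400,350)),cv2.resize(b,(400,350))]))"
```

```text
down hit False
flange_marked opening 0.055443477482409464
opening up 0.0557521733601532 [ 0.24737224 -0.25407089 -3.25493419]
touch True [ 0.64269344 -0.21698694  0.07266532] 0.055670700710139596
14.5167
```

View pics/c1.png

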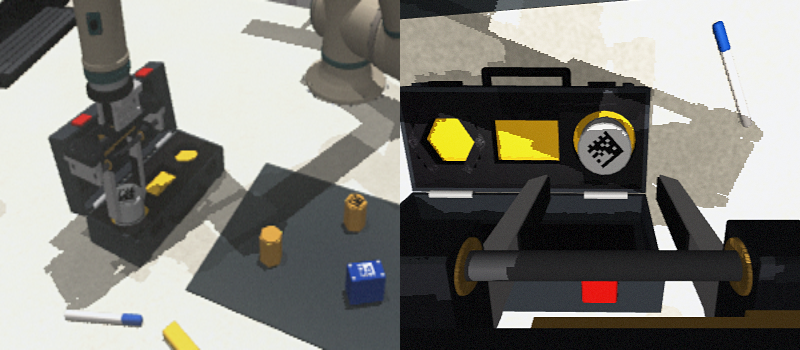

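The flange is in the round pocket. Contact came at z=0.0727 against an expected 0.073, and it shows code up at (605,148) in the view. Hex and housing next.

```bash
python3 - <<'E'
from h import *
for n in ["hex_marked","housing_marked"]:
    pick(n)
    if telemetry.current_opening()<J[n][3]-0.006: print("LOST"); break
    place(n); release(n)
k,im=snap("wrist","w4"); 
for n in ["flange_marked","hex_marked","housing_marked","lid_edge"]:
    print(n,[(np.round(d["at"],3).tolist(),round(d["score"],2)) for d in models.mark_of(n,"wrist")][:2])
snap("top","t4")
for n in ["flange_marked","hex_marked","housing_marked","flange_blank","hex_blank"]:
    print(n,[(np.round(d["at"],3).tolist(),round(d["score"],2)) for d in models.mark_of(n,"top")][:2])
E
python3 -c "
import cv2;a=cv2.imread('pics/t4.png')[100:280,150:490];b=cv2.imread('pics/w4.png')[50:400,120:520]
import numpy as np;cv2.imwrite('pics/c2.png',np.hstack([cv2.resize(a,(400,350)),cv2.resize(b,(400,350))]))"
```

```text
down hit False
hex_marked opening 0.03611492719676087
opening up 0.035883296620844184 [-0.01696759  0.20092316 -1.79745871]
touch True [ 0.46892758 -0.2038624   0.07277232] 0.03573109712219362
23.525
down hit False
housing_marked opening 0.05787018085227106
opening up 0.05825519822352728 [ 0.52874504 -0.16434756 -2.15784286]
touch True [ 0.55474436 -0.21091849  0.07294958] 0.057570468580101015
32.725
flange_marked [([0.644, -0.213, 0.031], 0.65), ([0.467, -0.21, 0.034], 0.27)]
hex_marked [([0.467, -0.203, 0.03], 0.75)]
housing_marked [([0.555, -0.208, 0.032], 0.97)]
lid_edge [([0.544, -0.326, 0.136], 0.83), ([0.469, -0.204, 0.03], 0.44)]
flange_marked [([0.644, -0.216, 0.026], 0.87)]
hex_marked []
housing_marked [([0.554, -0.209, 0.031], 0.46)]
flange_blank [([0.456, 0.305, -0.001], 0.76)]
hex_blank [([0.47, -0.199, 0.028], 0.68), ([0.553, -0.207, 0.032], 0.5)]
```

View pics/c2.png

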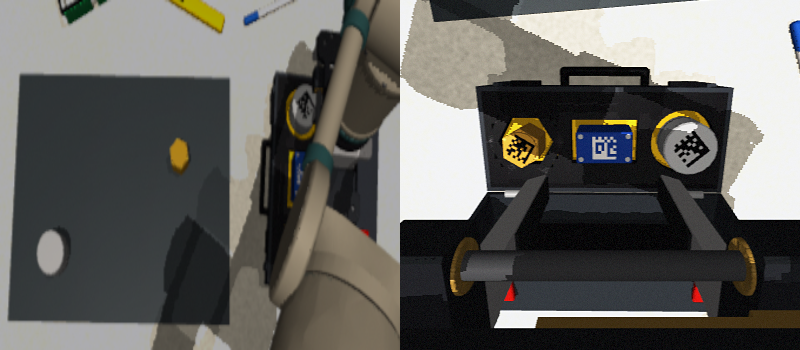

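All three are seated, with codes up at (520,145), (604,148) and (690,148). The blanks are undisturbed on the mat. The "hex_blank" reports inside the case are false: the real one is visible on the mat. The lid is at about 1.73–1.8 rad. Next I push it shut along its arc with closed fingers.

```bash
cat > lid.py <<'E'
from h import *
H=np.array([0.5505,-0.271,0.045]); ey=np.array([-np.sin(CY),np.cos(CY),0]); ez=np.array([0,0,1.])
def tcp(th,ly=0.095,gap=0.0):
    y=ly*np.cos(th)-(0.041+gap)*np.sin(th); z=ly*np.sin(th)+(0.041+gap)*np.cos(th)
    return H+ey*(y-0.008)+ez*(z+r.nose_length)
r.move_l([0.555,-0.211,0.3],vel=0.25); gripper_to(0.0)
s=tcp(1.85,gap=0.025)
r.move_to([s[0],s[1],0.3],down(CY)); r.move_l(s,vel=0.15,guard=15)
for th in np.arange(1.85,-0.04,-0.13):
    hit=r.move_l(tcp(max(th,0.03)),vel=0.1,guard=20)
    f=telemetry.current_wrist_force(); print(round(th,2),hit,np.round(f,1))
    if hit: break
print(r.move_l(tcp(-0.04),vel=0.03,guard=18),telemetry.current_ee_pos(),telemetry.current_wrist_force())
k,im=snap("scene","s5"); print(telemetry.current_t())
E
python3 lid.py
```

```text
1.85 False [-0.8  0.4 -0. ]
1.72 False [-0.   0.4  0.4]
1.59 False [-0.4  0.4 -0.9]
1.46 False [-0.3  0.3 -0.1]
1.33 False [-0.6 -0.4  0.2]
1.2 False [-0.   0.4 -0.2]
1.07 False [-0.2 -0.3 -1.1]
0.94 False [-0.2  0.8 -0.2]
0.81 False [ 0.   0.1 -0.1]
0.68 False [ 0.6  0.3 -1.2]
0.55 False [0.2 0.2 1. ]
0.42 False [0.1 0.1 0.2]
0.29 False [ 0.2 -0.1  0.6]
0.16 False [-0.1 -0.1 -0.1]
0.03 False [0.3 0.2 0.3]
True [ 0.55774238 -0.18472629  0.11123878] [-0.82845494 -0.47515642  6.54162962]
41.525
```

View pics/s5.png

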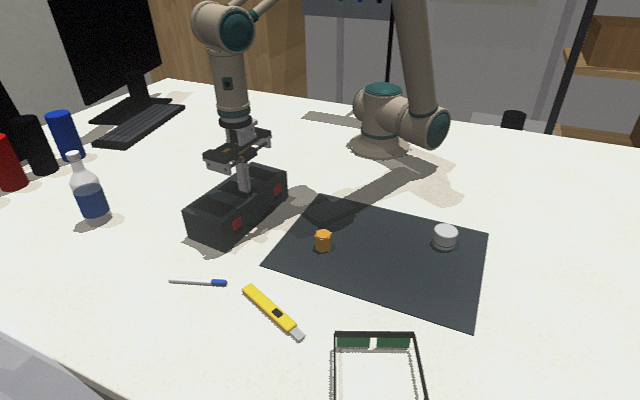

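The lid is shut in the picture. The fingertips stopped at z=0.0862 on the lid, where a closed lid should be at 0.086, under an 18 N press. I'll retreat, check and hand in.

Run:
```python
from h import *
p=telemetry.current_ee_pos(); r.move_l([p[0],p[1],0.25],vel=0.15)
r.move_to([0.35,0.0,0.35],down(0)); r.hold(0.3)
snap("scene","s6")
for n in ["lid_edge","flange_blank","hex_blank"]:
    print(n,[(np.round(d["at"],3).tolist(),round(d["score"],2)) for d in models.mark_of(n,"scene")][:2])
im=cv2.imread("pics/s6.png")[120:280,140:500]; cv2.imwrite("pics/c6.png",cv2.resize(im,None,fx=2,fy=2))
```

```text
lid_edge [([0.56, -0.174, 0.09], 0.97)]
flange_blank [([0.458, 0.308, 0.002], 0.94)]
hex_blank [([0.585, 0.045, 0.001], 0.91)]
```

View pics/c6.png

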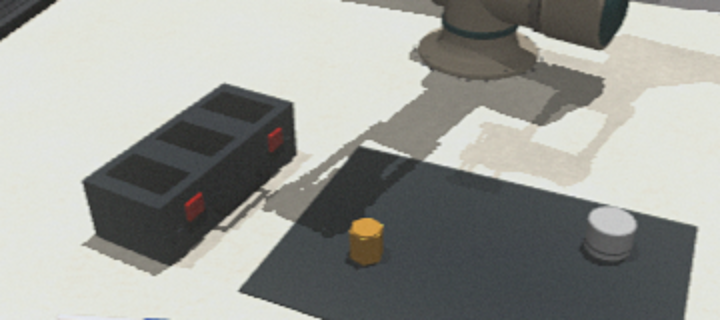

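The lid stays flush with no gap at (190,210), and both blanks are upright in place at (366,242) and (610,232).

```bash
python3 -c "
from plant import r,telemetry
print(telemetry.current_t()); r.sign_off()"
```

```text
44.2417
the job is handed in; nothing more can be done
```

The three marked parts are packed in their own pockets, the lid is shut, and the job was handed in at about 44 s. The hand-in gave no verdict.

**Parts:** each one touched its pocket floor with the TCP at 72.7–72.9 mm, against 73 mm expected. The wrist picture afterwards showed all three upright with their codes up.

**Lid:** I pushed it shut along its arc until the 18 N guard tripped, with the fingertips at 86.2 mm against 86 mm for a closed lid. After the arm moved away, the picture showed the lid flush. The network put the lid point at z 90 mm, which is within its 4 mm error.

**Unmarked parts:** both still stand upright, within 2–3 mm of where they were first measured.

**Checks that disagreed:** in one top view, partly blocked by the arm, the network missed the marked hexagon and reported an unmarked one inside the case. The picture showed the unmarked hexagon still on the mat, and the last scene check found it there too. The network also gave a few low-scoring false reports, which I ignored.

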